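# Sweep the moulding offcuts off the mounting board

### The arm

A 7-joint arm with a two-finger parallel gripper is mounted at the origin on the work surface. World frame = base frame: x ahead of the robot, y to its left, z up, the work surface at z = 0. Lengths are in m, angles in rad, forces in N, time in s.
With the tool pointing down it reaches from about 0.35 to 0.9 m from the base axis. Payload 8.1 kg.
Tool frame: the origin (TCP) lies on the centre line of the jaws, within the pads' length; the fingertips stand 19 mm ahead of it and the grasp point (between the pads) is the TCP (arm.tip_reach is the distance from the TCP to the fingertips, in m); z points along the fingers, y is the line along which they close (so a half turn about z gives the same grasp; the last joint's range is limited). The gripper opens to 92 mm and grips with 3 to 60 N. Pads are 19 mm wide; open, the fingers measure 130 mm over their backs; the gripper's body (75 mm by 190 mm) begins 47 mm behind the grasp point.
Start: joints at [-1.434, 0.434, 0.025, 1.573, -0.012, 1.134, -0.075], TCP at [0.148, 0.607, 0.246] pointing down, gripper open.
Joint ranges: [-2.62, 2.62], [-0.44, 2.09], [-1.27, 1.32], [0.08, 2.57], [-1.32, 4.46], [0.12, 2], [-2.74, 2.74]. Speed limits (rad/s): [2.22, 2.22, 3.01, 3.01, 3.14, 3.14, 3.14].

### API

Orientations are given as a rotation vector (axis times angle).
In Python, from cell import arm gives the robot as it stands.
- The arm moves only by the tool arm_command, never from a script. Its argument "targets" is a list that holds one entry, the list of rows, each a list of 6 numbers: the shift along the tool's x, y, z in m, then the turn, a rotation vector about the tool's x, y, z in rad. A call has 1 to 10 rows; each row shifts and turns the commanded pose from where the row before left it, along the tool's axes as they then stand; what a row does not reach is not made up. A row lasts 1/8 s, in which the tool goes at most 62.5 mm and 10.7 degrees, less where a joint would pass 70% of its speed; a pose out of reach is approached as far as the arm can. A call with a gripper value outside its range is refused whole. "jaw" is the finger opening in m, from 0 to 0.0918, set as the call begins (left out, the last holds). The fingers move at their own pace and stop on an object; "newtons" is the grip in N (left out, the last holds). Time passes only in rows, so rows that do not move let the fingers close. It gives the time, the measured TCP pose, the force, the opening and the grip force at its end, in the units of the state.
- arm.observe(): the state, without advancing time (a new reading comes with each control period).
- arm.get_image(name): name is "side" or "top"; returns a dict with "pixels" (420x560x3 uint8, red, green, blue), "z_map" (420x560 float32, m along the optical axis (not along the pixel's ray), 0 where there is no reading), "fx", "fy", "cx", "cy" (pixels), "xyz" and "rotation" of the camera in the world. Camera axes: x right, y down, z forward; pixel columns grow to the right and rows downward; lengths in m; the calibration is good to about 2 mm. A picture is of the moment at which its call begins.
- arm.sign_off(): hands the job in; it is judged then, once.
The state is a dict: "clock": time; "joints": joint angles; "dq": joint speeds; "joint_efforts": joint torques, N m; "position": TCP position; "ee_rot": TCP orientation; "force": force on the tool from outside, world axes, zero at the start; "ft_torque": the same for the moment, N m; "width": opening from 0.0 (shut) to 1.0 (fully open); "gripper_force": force on a finger pad.
Only numpy, scipy, OpenCV 4.12 (cv2) and the standard library are available. Lean on these libraries where they do the work, as an engineer would, in place of code of your own. Each camera call takes 0.05 s, during which the arm holds its last target. There are 200 camera calls.

### The job

Clear the mounting board: with the fingertips, lightly sweep the three dark wooden moulding offcuts along the board and over its edge so that all three drop into the red tray beside it. Push them only, never pinch or lift them, and leave the yellow paint pot, the mounted print and the two caps in the grey tray where they are.

Things in the scene. Friction and masses are not known exactly. Their poses are not given: they have to be found in the camera images.
- board: Fixed flat plywood mounting board on battens, its top 30 mm above the table. Origin on the table under the middle of the work area; x and y run along its edges, z up. The top spans x -150 to +220 mm and y -140 to +140 mm in this frame and has no rim. Turned up to 0.2 rad.
- red_tray: Fixed red open plastic tray, the target, 300 mm along x, 120 mm along y, 24 mm high (6 mm lower than the board's top), walls and floor 4 mm thick. It lies parallel to the board along one of its long open edges, its middle at board x 0 and board y either +205 or -205 mm, leaving a 5 mm gap to the board. Origin under its centre, on the table.
- grey_tray: Fixed grey tray of the same size as the red one, along the board's other long edge (red and grey change sides); two small caps lie in it. Origin under its centre, on the table.
- offcut1: Loose dark-wood moulding offcut, 45 mm long (its x axis) by 28 mm wide (y) by 16 mm high (z) with a stepped top, about 14 to 28 g. It lies on the board at any yaw; its origin is its middle, 8 mm above the board's top. Offcuts and pot each start in a row of their own: board x about -105, -35, 35 or 105 mm, board y within 65 mm of 0; straight along board y the way is free.
- offcut2: Loose dark-wood moulding offcut, 45 mm long (its x axis) by 28 mm wide (y) by 16 mm high (z) with a stepped top, about 14 to 28 g. It lies on the board at any yaw; its origin is its middle, 8 mm above the board's top. Offcuts and pot each start in a row of their own: board x about -105, -35, 35 or 105 mm, board y within 65 mm of 0; straight along board y the way is free.
- offcut3: Loose dark-wood moulding offcut, 45 mm long (its x axis) by 28 mm wide (y) by 16 mm high (z) with a stepped top, about 14 to 28 g. It lies on the board at any yaw; its origin is its middle, 8 mm above the board's top. Offcuts and pot each start in a row of their own: board x about -105, -35, 35 or 105 mm, board y within 65 mm of 0; straight along board y the way is free.
- pot: Loose small clear paint pot with yellow band and cap, 38 mm in diameter, 40 mm high, standing on the board in one of the four rows. Origin under its centre. To be left alone.
- print: Loose mounted print, 60 by 90 by 12 mm (x, y, z), plywood with a dark picture, lying on the board at its far end (board x about 180 mm). Origin under its centre. To be left alone.
- cap1: Loose green cap, 36 mm in diameter, 12 mm high, lying in the grey tray. Origin under its centre. To be left alone.
- cap2: Loose blue cap, 36 mm in diameter, 12 mm high, lying in the grey tray. Origin under its centre. To be left alone.

How it is judged:
At the end, for the whole second after the job is handed in: The middle of every offcut is within the red tray's inner walls and less than 32 mm above the table, at rest (under 20 mm/s); pot, print and both caps are within 15 mm of where they started and the pot is upright (within 0.2 rad) (x of offcut1 in the frame of red_tray between -0.146 and 0.146 m and y of offcut1 in the frame of red_tray between -0.056 and 0.056 m and z of each of offcut1, offcut2, offcut3 in the frame of red_tray below 0.032 m and linear speed of each of offcut1, offcut2, offcut3 below 0.02 m/s and x of offcut2 in the frame of red_tray between -0.146 and 0.146 m and y of offcut2 in the frame of red_tray between -0.056 and 0.056 m and x of offcut3 in the frame of red_tray between -0.146 and 0.146 m and y of offcut3 in the frame of red_tray between -0.056 and 0.056 m and distance of each of pot, print, cap1, cap2 from where it was at the start of the episode below 0.015 m and angle between pot's own z axis and vertical below 0.2 rad); the robot touches nothing.
It fails at once if an offcut was lifted (its middle more than 20 mm above where it lies on the board) (height (world z) of any of offcut1, offcut2, offcut3 above 0.058 m).
It fails at once if an offcut was pinched or pressed hard (more than 15 N from the fingers) instead of swept lightly (contact force between the fingers and offcut1 above 15 N or contact force between the fingers and offcut2 above 15 N or contact force between the fingers and offcut3 above 15 N).
It fails at once if the pot, the print or a cap was moved more than 15 mm or the pot tipped (not (distance of each of pot, print, cap1, cap2 from where it was at the start of the episode below 0.015 m and angle between pot's own z axis and vertical below 0.2 rad)).
It also fails if it takes over 64 s, if anything falls off the work surface, if the arm or the gripper's body presses on something with over 40 N, if the wrist force passes 120 N, or if a joint passes its speed limit or range.

## Working session

There is one attempt and no reset: what is moved stays moved. The work goes in short steps, Python scripts to look and compute and a tool call to move; the robot and the scene stay as the last step left them, time stands still between calls to the robot, and variables do not carry over. Pictures are saved under pics/ and viewed, at most 12 in all, crops included, and the job is handed in when it is done.

Besides the shell and the picture viewer there is one more tool, called after "Call:" as name(argument=value, ...), one argument or row to a line, values as JSON. arm_command: Moves the arm, as the interface text tells. Its arguments: {"type":"object","properties":{"targets":{"type":"array","items":{"type":"array","items":{"type":"array","items":{"type":"number"}}}},"jaw":{"type":"number"},"newtons":{"type":"number"}},"required":["targets"]}

```bash
mkdir -p pics
cat > h.py <<'E'
import numpy as np,cv2
from cell import arm
def pts(im):
    z=im["z_map"];v,u=np.mgrid[:420,:560]
    c=np.stack([(u-im["cx"])/im["fx"]*z,(v-im["cy"])/im["fy"]*z,z],-1)
    return c@np.array(im["rotation"]).T+np.array(im["xyz"])
E
python3 - <<'E'
from h import *
im=arm.get_image("top");cv2.imwrite("pics/t1.png",im["pixels"][:,:,::-1])
P=pts(im);np.savez("t1.npz",P=P,px=im["pixels"])
print(im["xyz"],im["rotation"],im["fx"]);s=arm.observe();print(s["position"],s["ee_rot"],s["clock"],s["width"])
E
```

```text
Traceback (most recent call last):
  File "h.py", line 6, in pts
    return c@np.array(im["rotation"]).T+np.array(im["xyz"])
           ~~~~~~~~~~~~~~~~~~~~~~~~~~~~^~~~~~~~~~~~~~~~~~~~
ValueError: operands could not be broadcast together with shapes (420,560) (3,)
```

View pics/t1.png

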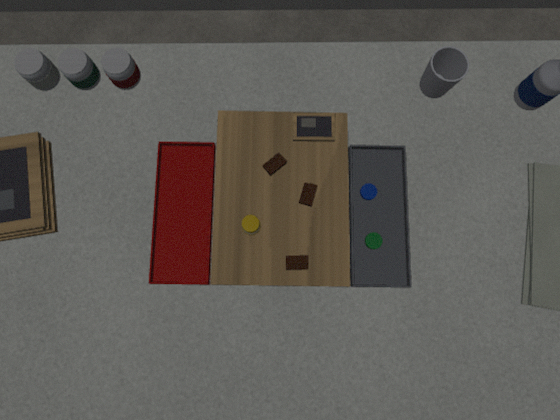

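The top view shows the red tray on the left, the board in the middle and the grey tray on the right. Offcuts are at about (275,164), (308,194) and (297,263), the pot at (251,224) and the print at (314,126). The camera rotation is a rotation vector, so I'll fix the helper.

```bash
sed -i 's/np.array(im\["rotation"\]).T/cv2.Rodrigues(np.array(im["rotation"],float))[0].T/' h.py
python3 - <<'E'
from h import *
im=arm.get_image("top");P=pts(im);px=im["pixels"].astype(int)
np.set_printoptions(precision=4,suppress=True)
print(im["xyz"],im["rotation"],im["fx"]);s=arm.observe();print(s["position"],s["ee_rot"],s["clock"],s["width"])
for n,(u,v) in dict(TLred=(160,143),pot=(251,224),print=(314,126),bBL=(213,283),bBR=(347,284),bTL=(220,113),bTR=(346,114),red=(185,210),table=(280,350)).items(): print(n,P[v,u])
hsv=cv2.cvtColor(im["pixels"],cv2.COLOR_RGB2HSV)
red=((px[...,0]>90)&(px[...,1]<50)); red[:,:145]=0;red[:,225:]=0
q=P[red]; print("red rect",cv2.minAreaRect(q[:,:2].astype(np.float32)))
b=(abs(P[...,2]-.03)<.004)&(px.sum(-1)>200);b[:,:205]=0;b[:,355:]=0
print("board",cv2.minAreaRect(P[b][:,:2].astype(np.float32)),b.sum())
for (u,v) in [(275,164),(308,194),(297,263)]:
    w=np.zeros(red.shape,bool);w[v-18:v+19,u-18:u+19]=1
    w&=(P[...,2]>.037)&(P[...,2]<.06)
    q=P[w];print("off",q.mean(0),np.median(q[:,2]),cv2.minAreaRect(q[:,:2].astype(np.float32)))
big=cv2.resize(im["pixels"][100:300,140:420],None,fx=2.85,fy=2.85,interpolation=cv2.INTER_CUBIC);cv2.imwrite("pics/c.png",big[:,:,::-1])
E
```

```text
[0.4072 0.0397 0.949 ] [-2.1081  2.1433 -0.2279] 453.13644390113734
[0.1484 0.6067 0.245 ] [-0.3759 -3.119   0.0022] 0.1 1.0018183329910266
TLred [0.7245 0.2745 0.0192]
pot [0.5391 0.0789 0.0681]
print [ 0.7497 -0.0541  0.0433]
bBL [0.4274 0.1573 0.0272]
bBR [ 0.4206 -0.1107  0.0289]
bTL [0.7865 0.1456 0.0305]
bTR [ 0.7825 -0.1261  0.0269]
red [0.581  0.221  0.0032]
table [ 0.2929  0.0253 -0.0029]
red rect ((0.5675572156906128, 0.15921439230442047), (0.2484034150838852, 0.3134562075138092), 88.28826141357422)
board ((0.60649573802948, 0.014363914728164673), (0.28503209352493286, 0.3705998957157135), 88.23358154296875) 19630
off [0.6695 0.0296 0.0428] 0.0436316352128408 ((0.6709244847297668, 0.030635453760623932), (0.027644982561469078, 0.0452677346765995), 38.37600326538086)
off [ 0.6046 -0.0384  0.0427] 0.0435473279549049 ((0.6056787967681885, -0.0373251736164093), (0.027781013399362564, 0.04545896500349045), 72.50485229492188)
off [ 0.4671 -0.011   0.0428] 0.04370893532854292 ((0.46548789739608765, -0.010950017720460892), (0.0441075824201107, 0.027419202029705048), 89.78363037109375)
```

Call:
arm_command(
  targets=[
    [[0,0,0,0,0,0.17],[0,0,0,0,0,0.17],[0,0,0,0,0,0.17],[0,0,0,0,0,0.17],[0,0,0,0,0,0.17],[0,0,0,0,0,0.17],[0,0,0,0,0,0.17],[0,0,0,0,0,0.17]],
  ],
  jaw=0,
  newtons=5,
)

```text
clock: 1.1
position: [0.1484, 0.6068, 0.2453]
ee_rot: [2.259, 2.182, -0.001]
force: [-0.1, -0.1, 0.1]
width: 0.18
gripper_force: 0.0
```

Call:
arm_command(
  targets=[
    [[-0.044,0.0224,0,0,0,0],[-0.044,0.0224,0,0,0,0],[-0.044,0.0224,0,0,0,0],[-0.044,0.0224,0,0,0,0],[-0.044,0.0224,0,0,0,0],[-0.044,0.0224,0,0,0,0],[-0.044,0.0224,0,0,0,0],[-0.044,0.0224,0,0,0,0]],
  ],
)

```text
clock: 2.1
position: [0.3177, 0.2484, 0.2456]
ee_rot: [-2.253, -2.189, 0.0]
force: [1.4, 0.1, 0.7]
width: 0.008
gripper_force: 0.0
```

```bash
cat > b.py <<'E'
from h import *
s=arm.observe();p=np.array(s["position"]);d=p[:2]-[.5715,.0155];c,n=np.cos(-.031),np.sin(-.031)
R=cv2.Rodrigues(np.array(s["ee_rot"],float))[0]
print("board xy",d[0]*c+d[1]*n,-d[0]*n+d[1]*c,"z",p[2],"yaw y",np.arctan2(R[1,1],R[0,1]),"toolz",R[:,2].round(3),"t",s["clock"],"w",s["width"],"F",np.round(s["force"],1),"q",np.round(s["joints"],2))
E
python3 b.py
```

```text
board xy -0.2608680943222271 0.2249480155018707 z 0.24563777676105505 yaw y -0.029083626483722542 toolz [-0.  0. -1.] t 2.1 w 0.007668809830781056 F [1.4 0.1 0.7] q [-1.28  0.05  0.52  2.1  -0.03  1.   -0.78]
```

Call:
arm_command(
  targets=[
    [[-0.044,0.0224,0,0,0,0],[-0.044,0.0224,0,0,0,0],[-0.044,0.0224,0,0,0,0],[-0.044,0.0224,0,0,0,0],[-0.044,0.0224,0,0,0,0],[-0.044,0.0224,0,0,0,0],[-0.044,0.0224,0,0,0,0],[0,0,0.05,0,0,0],[0,0,0.05,0,0,0],[0,0,0.02,0,0,0]],
  ],
)

```text
clock: 3.35
position: [0.4633, -0.0625, 0.1231]
ee_rot: [-2.252, -2.186, 0.005]
force: [-0.2, 0.3, 0.6]
width: 0.006
gripper_force: 0.0
```

```bash
python3 b.py
```

```text
board xy -0.10570930741085197 -0.08127460978662784 z 0.12311827533949066 yaw y -0.029800178933447774 toolz [-0.004 -0.001 -1.   ] t 3.35 w 0.005957616608798525 F [-0.2  0.3  0.6] q [-0.55  0.41  0.75  2.13 -0.41  0.75  0.44]
```

Call:
arm_command(
  targets=[
    [[0,0,0.035,0,0,0],[0,0,0.025,0,0,0],[0,0,0.008,0,0,0],[0,0,0,0,0,0],[0.008,0,0,0,0,0],[0.008,0,0,0,0,0],[0.008,0,0,0,0,0],[0.01,0,0,0,0,0],[0.01,0,0,0,0,0],[0.01,0,0,0,0,0]],
  ],
)

```text
clock: 4.6
position: [0.4668, -0.0076, 0.0577]
ee_rot: [2.253, 2.189, 0.0]
force: [0.1, -0.2, 1.3]
width: 0.004
gripper_force: 0.5
```

```bash
python3 b.py; python3 -c "
from h import *
im=arm.get_image('side');cv2.imwrite('pics/s1.png',im['pixels'][:,:,::-1])"
```

```text
board xy -0.10397901371410921 -0.0263854267951571 z 0.057749821490247814 yaw y -0.028902521992634406 toolz [ 0.  0. -1.] t 4.6 w 0.004376910862063418 F [ 0.1 -0.2  1.3] q [-0.57  0.52  0.65  2.19 -0.55  0.6   0.45]
```

View pics/s1.png

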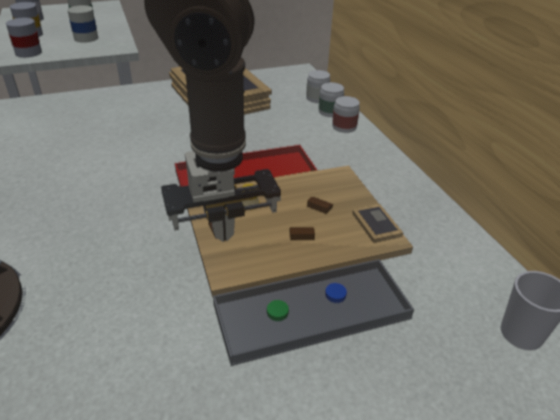

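The side view shows the fingers at about (222,235) low over the board, with offcut C hidden in front of them. The other two offcuts, at (320,204) and (302,233), are untouched. The push continues.

Call:
arm_command(
  targets=[
    [[0.012,0,0.003,0,0,0],[0.012,0,0,0,0,0],[0.012,0,0,0,0,0],[0.012,0,0,0,0,0],[0.012,0,0,0,0,0],[0.012,0,0,0,0,0],[0.012,0,0,0,0,0],[0.012,0,0,0,0,0],[0.012,0,0,0,0,0],[0,0,0,0,0,0]],
  ],
)

```text
clock: 5.9
position: [0.4699, 0.1007, 0.0546]
ee_rot: [-2.251, -2.191, -0.0]
force: [-0.0, -0.5, -0.2]
width: 0.006
gripper_force: 0.0
```

```bash
python3 b.py; python3 -c "
from h import *
im=arm.get_image('top');cv2.imwrite('pics/t2.png',cv2.resize(im['pixels'][90:310,140:420,::-1],None,fx=2.5,fy=2.5))"
```

```text
board xy -0.1042264319891994 0.08201643270852835 z 0.054643450783324304 yaw y -0.027301376437715855 toolz [-0.  0. -1.] t 5.9 w 0.0064742725626941505 F [-0.  -0.5 -0.2] q [-0.8   0.54  0.66  2.16 -0.58  0.62  0.24]
```

View pics/t2.png

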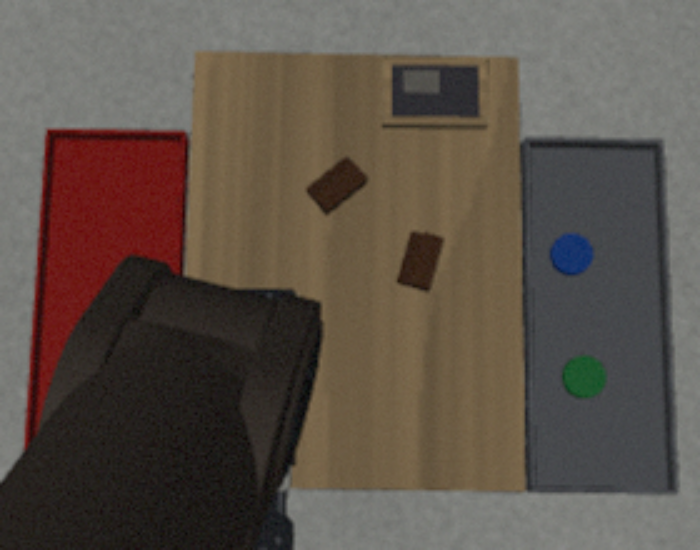

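The top view shows the board clear at C's original spot (around (405,405) in the crop), so it is being pushed under the arm. The other two are still at (337,185) and (420,260).

Call:
arm_command(
  targets=[
    [[0.012,0,0,0,0,0],[0.012,0,0,0,0,0],[0.012,0,0,0,0,0],[0.012,0,0,0,0,0],[0.012,0,0,0,0,0],[0.012,0,0,0,0,0],[0.012,0,0,0,0,0],[0,0,0,0,0,0],[0,0,-0.05,0,0,0],[0,0,-0.05,0,0,0]],
  ],
)

```text
clock: 7.2
position: [0.4719, 0.1825, 0.1556]
ee_rot: [2.255, 2.187, -0.003]
force: [0.3, 0.9, 0.4]
width: 0.008
gripper_force: 0.0
```

```bash
python3 b.py
```

```text
board xy -0.10472550732523409 0.16385250437311613 z 0.15558388361715356 yaw y -0.03027628066936965 toolz [-0.001 -0.002 -1.   ] t 7.2 w 0.008103318249256742 F [0.3 0.9 0.4] q [-1.09  0.43  0.83  2.02 -0.42  0.87 -0.06]
```

Call:
arm_command(
  targets=[
    [[-0.0325,0.0327,0,0,0,0],[-0.0325,0.0327,0,0,0,0],[-0.0325,0.0327,0,0,0,0],[-0.0325,0.0327,0,0,0,0],[-0.0325,0.0327,0,0,0,0],[-0.0325,0.0327,0,0,0,0],[0,0,0,0,0,0],[0,0,0.04,0,0,0],[0,0,0.03,0,0,0]],
  ],
)

```text
clock: 8.32
position: [0.6618, -0.0167, 0.0833]
ee_rot: [-2.253, -2.188, 0.001]
force: [0.4, 0.7, 0.3]
width: 0.006
gripper_force: 0.0
```

```bash
python3 b.py; python3 -c "
from h import *
im=arm.get_image('top');cv2.imwrite('pics/t3.png',cv2.resize(im['pixels'][90:310,140:420,::-1],None,fx=2.5,fy=2.5))"
```

```text
board xy 0.0912904156547295 -0.02935040544087507 z 0.08334730245827122 yaw y -0.02904978259894987 toolz [-0.001  0.001 -1.   ] t 8.325 w 0.00584801414170868 F [0.4 0.7 0.3] q [-0.48  0.74  0.69  1.68 -0.57  0.93  0.4 ]
```

View pics/t3.png

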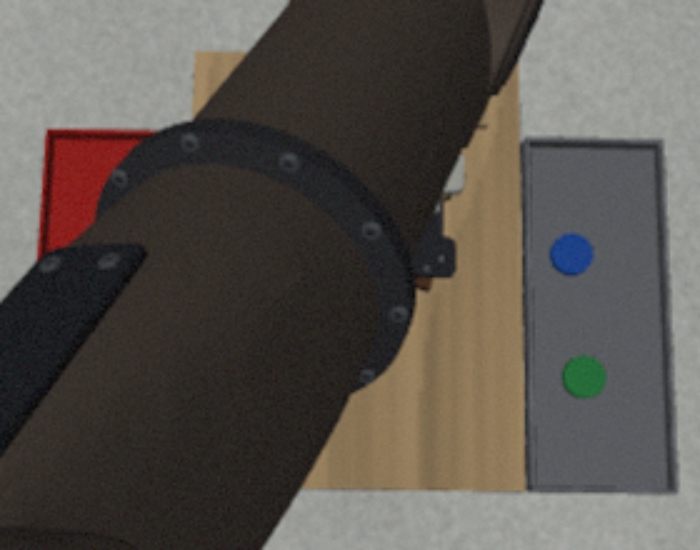

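The top view is covered by the arm; only offcut B's end at (425,283) and the caps can be seen. The pose numbers are good, so I'll lower and push gently.

Call:
arm_command(
  targets=[
    [[0,0,0.02,0,0,0],[0,0,0.008,0,0,0],[0,0,0,0,0,0],[0.007,0,0,0,0,0],[0.007,0,0,0,0,0],[0.007,0,0,0,0,0],[0.007,0,0,0,0,0],[0.007,0,0,0,0,0],[0.007,0,0,0,0,0],[0.007,0,0,0,0,0]],
  ],
)

```text
clock: 9.62
position: [0.6642, 0.0323, 0.0567]
ee_rot: [-2.253, -2.189, 0.0]
force: [-0.2, -0.6, -0.0]
width: 0.01
gripper_force: 0.1
```

```bash
python3 b.py; python3 -c "
from h import *
im=arm.get_image('side');cv2.imwrite('pics/s2.png',cv2.resize(im['pixels'][120:320,150:430,::-1],None,fx=2.8,fy=2.8))"
```

```text
board xy 0.09210079782677119 0.019696103624817954 z 0.05668650243329743 yaw y -0.02909032144332555 toolz [-0. -0. -1.] t 9.625 w 0.009543322423389646 F [-0.2 -0.6 -0. ] q [-0.54  0.78  0.67  1.69 -0.6   0.89  0.35]
```

View pics/s2.png

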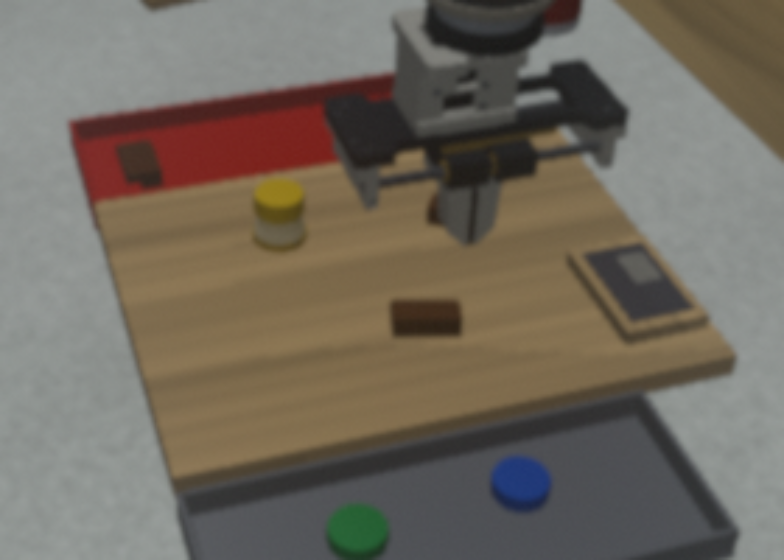

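The side view shows offcut C lying in the red tray at (140,163). The pot at (279,213) has not moved. Offcut A is in front of the fingers, its left end showing at (435,208), and B is at (426,318).

Call:
arm_command(
  targets=[
    [[0.01,0,0.002,0,0,0],[0.01,0,0,0,0,0],[0.01,0,0,0,0,0],[0.01,0,0,0,0,0],[0.01,0,0,0,0,0],[0.01,0,0,0,0,0],[0.01,0,0,0,0,0],[0.01,0,0,0,0,0],[0,0,0,0,0,0]],
  ],
)

```text
clock: 10.8
position: [0.6664, 0.1133, 0.0546]
ee_rot: [-2.251, -2.19, -0.0]
force: [-0.4, 0.4, -0.9]
width: 0.007
gripper_force: 0.0
```

```bash
python3 b.py; python3 -c "
from h import *
im=arm.get_image('side');cv2.imwrite('pics/s3.png',cv2.resize(im['pixels'][120:320,150:430,::-1],None,fx=2.8,fy=2.8))"
```

```text
board xy 0.09184473551706246 0.10068778281575044 z 0.05458516967825506 yaw y -0.027422560921799174 toolz [-0.     0.001 -1.   ] t 10.8 w 0.0068748531606292115 F [-0.4  0.4 -0.9] q [-0.66  0.8   0.68  1.66 -0.61  0.91  0.23]
```

View pics/s3.png

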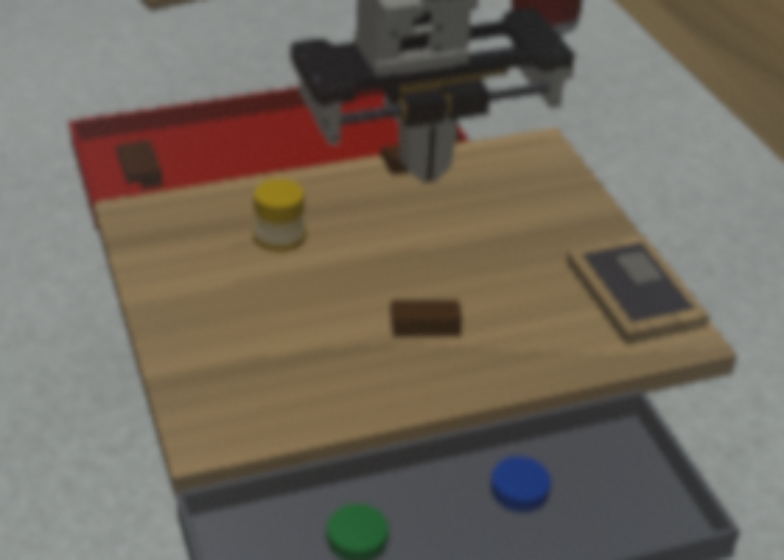

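Offcut A is at the board edge, its left end visible at (395,160) beside the fingers and moving with them. I'll carry it over the edge and rise.

Call:
arm_command(
  targets=[
    [[0.01,0,0,0,0,0],[0.01,0,0,0,0,0],[0.01,0,0,0,0,0],[0.011,0,0,0,0,0],[0.012,0,0,0,0,0],[0.012,0,0,0,0,0],[0,0,0,0,0,0],[0,0,-0.05,0,0,0],[0,0,-0.05,0,0,0],[0,0,0,0,0,0]],
  ],
)

```text
clock: 12.1
position: [0.671, 0.1759, 0.1594]
ee_rot: [2.252, 2.185, 0.01]
force: [0.1, -1.2, 0.0]
width: 0.008
gripper_force: 0.0
```

```bash
python3 b.py; python3 -c "
from h import *
im=arm.get_image('side');cv2.imwrite('pics/s4.png',cv2.resize(im['pixels'][120:320,150:430,::-1],None,fx=2.8,fy=2.8))"
```

```text
board xy 0.09448576844824183 0.16338438662644314 z 0.1593545201808388 yaw y -0.030088966257680382 toolz [ 0.007  0.001 -1.   ] t 12.1 w 0.007792981522318203 F [ 0.1 -1.2  0. ] q [-0.78  0.71  0.76  1.54 -0.53  1.1   0.07]
```

View pics/s4.png

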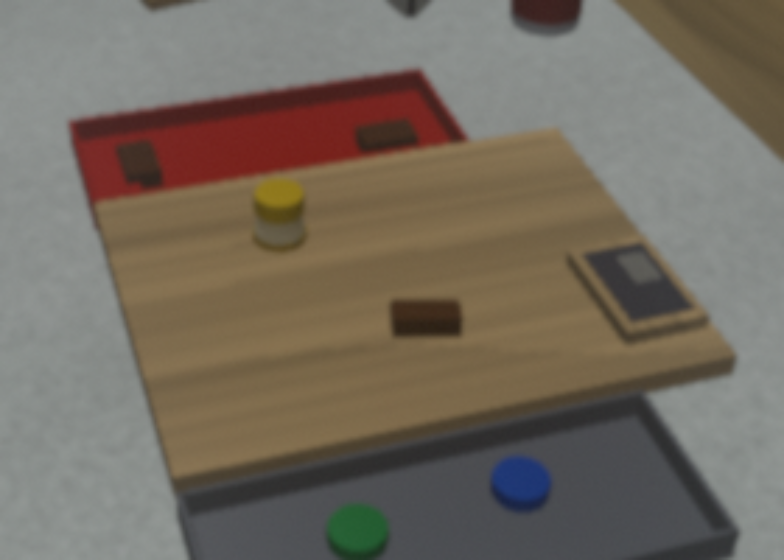

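The side view shows offcuts C (140,163) and A (386,135) in the red tray. The pot and print have not moved, and B is at (426,318). B is next.

Call:
arm_command(
  targets=[
    [[-0.043,-0.009,0,0,0,0],[-0.043,-0.009,0,0,0,0],[-0.043,-0.009,0,0,0,0],[-0.043,-0.009,0,0,0,0],[-0.043,-0.009,0,0,0,0],[-0.043,-0.009,0,0,0,0],[0,0,0.04,0,0,0],[0,0,0.03,0,0,0],[0,0,0,0,0,0]],
  ],
)

```text
clock: 13.28
position: [0.6044, -0.0793, 0.0819]
ee_rot: [-2.251, -2.185, 0.006]
force: [0.4, 1.3, 0.7]
width: 0.007
gripper_force: 0.0
```

```bash
python3 b.py
```

```text
board xy 0.03586782863449367 -0.0937551559488448 z 0.08187365099921115 yaw y -0.029785774979567053 toolz [-0.006  0.    -1.   ] t 13.275 w 0.007148934841229335 F [0.4 1.3 0.7] q [-0.41  0.68  0.7   1.82 -0.56  0.86  0.53]
```

Call:
arm_command(
  targets=[
    [[0,0.001,0.017,0,0,0],[0,0.001,0.009,0,0,0],[0,0,0,0,0,0],[0.006,0,0,0,0,0],[0.007,0,0,0,0,0],[0.007,0,0,0,0,0],[0.008,0,0,0,0,0],[0.009,0,0,0,0,0],[0.01,0,0,0,0,0],[0.01,0,0,0,0,0]],
  ],
)

```text
clock: 14.52
position: [0.6106, -0.0218, 0.0587]
ee_rot: [-2.253, -2.189, -0.0]
force: [0.1, 0.1, 0.1]
width: 0.002
gripper_force: 0.1
```

Call:
arm_command(
  targets=[
    [[0.01,0,0,0,0,0],[0.01,0,0,0,0,0],[0.01,0,0,0,0,0],[0.01,0,0,0,0,0],[0.01,0,0,0,0,0],[0,0,0,0,0,0]],
  ],
)

```text
clock: 15.28
position: [0.612, 0.0287, 0.0586]
ee_rot: [-2.251, -2.19, -0.0]
force: [-0.5, 0.4, -0.4]
width: 0.007
gripper_force: 0.0
```

```bash
python3 b.py; python3 -c "
from h import *
im=arm.get_image('side');cv2.imwrite('pics/s5.png',cv2.resize(im['pixels'][120:320,150:430,::-1],None,fx=2.8,fy=2.8))"
```

```text
board xy 0.0400935749194648 0.014460410929156037 z 0.058600105883321325 yaw y -0.027429338421006904 toolz [-0.  0. -1.] t 15.275 w 0.006916058758563246 F [-0.5  0.4 -0.4] q [-0.58  0.71  0.69  1.83 -0.6   0.82  0.38]
```

View pics/s5.png

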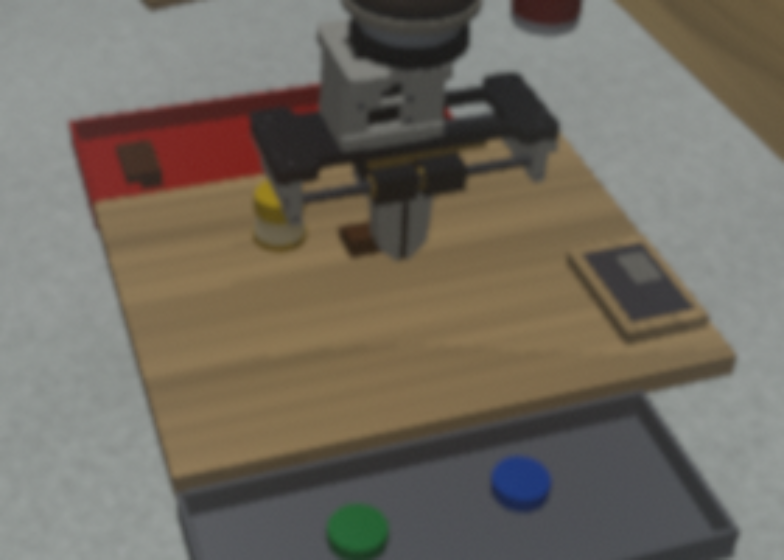

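Offcut B sticks out about 20 mm to the left of the fingers, its left end at (342,238). I'll back off, shift 20 mm toward its middle and push again. The pot stays about 15 mm clear.

Call:
arm_command(
  targets=[
    [[-0.015,0,0,0,0,0],[-0.008,0,0,0,0,0],[0,-0.011,0.002,0,0,0],[0,-0.01,0.001,0,0,0],[0.006,0,0,0,0,0],[0.006,0,0,0,0,0],[0.006,0,0,0,0,0],[0.006,0,0,0,0,0],[0.01,0,0,0,0,0],[0.01,0,0,0,0,0]],
  ],
)

```text
clock: 16.58
position: [0.5917, 0.0498, 0.0557]
ee_rot: [-2.253, -2.189, -0.0]
force: [0.1, 0.5, -1.0]
width: 0.004
gripper_force: 0.1
```

```bash
python3 b.py; python3 -c "
from h import *
im=arm.get_image('side');cv2.imwrite('pics/s6.png',cv2.resize(im['pixels'][120:320,150:430,::-1],None,fx=2.8,fy=2.8))"
```

```text
board xy 0.01912097869128156 0.03492446308897587 z 0.05570257027145967 yaw y -0.028944449954870916 toolz [ 0.  0. -1.] t 16.575 w 0.003967233067352744 F [ 0.1  0.5 -1. ] q [-0.63  0.69  0.69  1.88 -0.61  0.79  0.36]
```

View pics/s6.png

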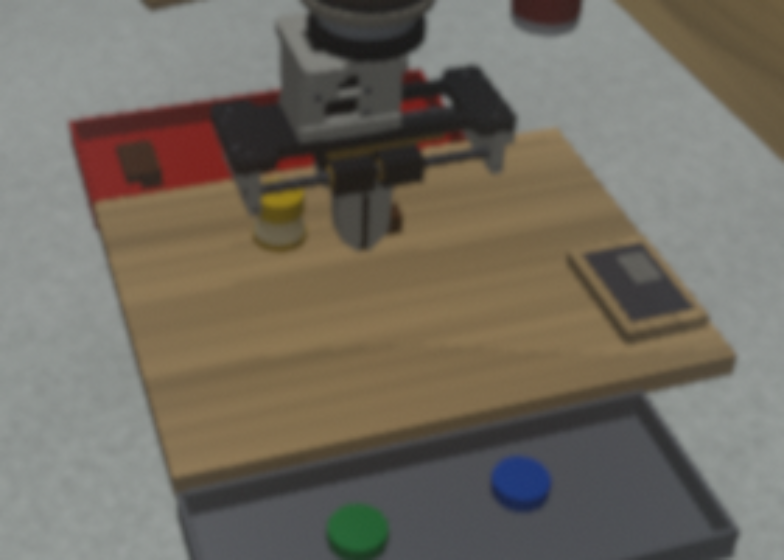

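The offcut is now centred on the fingers, with only a small bit showing on the right at (396,218). The pot at (279,218) is clear. I'll push on, drifting slightly away from the pot.

Call:
arm_command(
  targets=[
    [[0.01,0.001,0,0,0,0],[0.01,0.001,0,0,0,0],[0.01,0.001,0,0,0,0],[0.01,0.001,0,0,0,0],[0.01,0,0,0,0,0],[0.01,0,0,0,0,0],[0.01,0,0,0,0,0],[0.01,0,0,0,0,0],[0.01,0,0,0,0,0],[0.01,0,0,0,0,0]],
  ],
)

```text
clock: 17.88
position: [0.5986, 0.1495, 0.0558]
ee_rot: [2.254, 2.189, 0.0]
force: [-0.8, 0.2, -0.4]
width: 0.006
gripper_force: 0.0
```

Call:
arm_command(
  targets=[
    [[0.01,0,0,0,0,0],[0.01,0,0,0,0,0],[0.01,0,0,0,0,0],[0,0,0,0,0,0],[0,0,-0.05,0,0,0],[0,0,-0.05,0,0,0],[0,0,-0.05,0,0,0],[0,0,0,0,0,0]],
  ],
)

```text
clock: 18.88
position: [0.6017, 0.1782, 0.2098]
ee_rot: [2.252, 2.186, 0.01]
force: [-0.1, 0.3, 0.1]
width: 0.007
gripper_force: 0.0
```

```bash
python3 b.py; python3 -c "
from h import *
im=arm.get_image('side');cv2.imwrite('pics/s7.png',cv2.resize(im['pixels'][120:320,150:430,::-1],None,fx=2.8,fy=2.8))"
```

```text
board xy 0.02513367216419987 0.16352720088201944 z 0.20980415123849327 yaw y -0.02999501016531769 toolz [ 0.007  0.002 -1.   ] t 18.875 w 0.007081516167241087 F [-0.1  0.3  0.1] q [-0.91  0.57  0.84  1.66 -0.47  1.11  0.03]
```

View pics/s7.png

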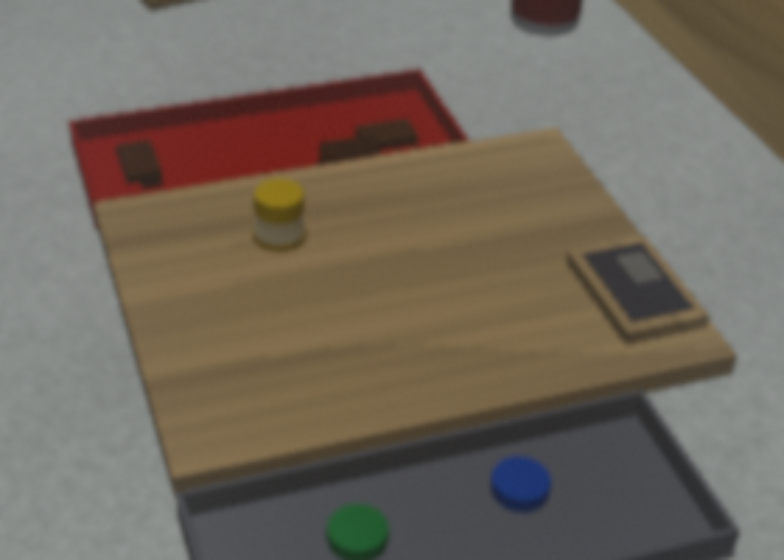

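All three offcuts look to be in the tray: (140,163), (347,152) and (386,135). B lies close to the near wall, so I'll check its position by depth.

Run:
```python
from h import *
np.set_printoptions(precision=4,suppress=True)
im=arm.get_image("side");P=pts(im);px=im["pixels"].astype(int)
c,n=np.cos(-.031),np.sin(-.031)
d=P[...,:2]-[.5715,.0155];B=np.stack([d[...,0]*c+d[...,1]*n,-d[...,0]*n+d[...,1]*c,P[...,2]],-1)
m=(px[...,0]<85)&(px[...,0]-px[...,2]>8)&(px[...,0]-px[...,1]<45)&(B[...,1]>.1)&(B[...,1]<.27)&(abs(B[...,0])<.16)&(B[...,2]<.06)
k,l,s,_=cv2.connectedComponentsWithStats(m.astype(np.uint8))
for i in range(1,k):
    if s[i,4]>25:q=B[l==i];print(s[i],q.min(0),q.max(0),np.median(q,0))
```

```text
[178 146 137  24 699] [-0.1435  0.1602  0.0062] [0.1466 0.2687 0.0238] [0.0144 0.2636 0.0142]
[264 163  35  15 304] [0.0281 0.1511 0.0009] [0.1129 0.2273 0.0361] [0.0715 0.1721 0.0208]
[192 171  16  16 191] [-0.1203  0.1805  0.0055] [-0.0926  0.2271  0.0216] [-0.1057  0.1979  0.0184]
```

Call:
arm_command(
  targets=[
    [[0.035,-0.042,0,0,0,0],[0.035,-0.042,0,0,0,0],[0.035,-0.042,0,0,0,0],[0.035,-0.042,0,0,0,0],[0.035,-0.042,0,0,0,0],[0.035,-0.042,0,0,0,0],[0.035,-0.042,0,0,0,0],[0.035,-0.042,0,0,0,0],[0.035,-0.03,0,0,0,0],[0.035,-0.03,0,0,0,0]],
  ],
)

```text
clock: 20.23
position: [0.212, 0.5404, 0.2042]
ee_rot: [2.252, 2.188, -0.003]
force: [0.3, 0.8, -0.4]
width: 0.009
gripper_force: 0.0
```

```bash
python3 b.py
python3 - <<'E'
from h import *
np.set_printoptions(precision=4,suppress=True)
im=arm.get_image("top");P=pts(im);px=im["pixels"].astype(int)
cv2.imwrite('pics/t4.png',cv2.resize(im['pixels'][90:310,140:420,::-1],None,fx=2.5,fy=2.5))
c,n=np.cos(-.031),np.sin(-.031)
d=P[...,:2]-[.5715,.0155];B=np.stack([d[...,0]*c+d[...,1]*n,-d[...,0]*n+d[...,1]*c,P[...,2]],-1)
m=(px[...,0]<95)&(B[...,1]>.12)&(B[...,1]<.26)&(abs(B[...,0])<.142)&(B[...,2]>.01)&(B[...,2]<.06)
k,l,s,_=cv2.connectedComponentsWithStats(m.astype(np.uint8))
for i in range(1,k):
    if s[i,4]>25:q=B[l==i];print(s[i],q.min(0),q.max(0),q.mean(0))
E
```

```text
board xy -0.37558477846852 0.5135260145603917 z 0.2041515317346453 yaw y -0.028823746019895888 toolz [-0.001 -0.002 -1.   ] t 20.225 w 0.009438538606008266 F [ 0.3  0.8 -0.4] q [-1.89  0.51  0.88  1.78 -0.45  1.06 -0.87]
[188 145  28 135 832] [-0.1406  0.1469  0.01  ] [0.1413 0.2021 0.0371] [0.046  0.1655 0.0217]
[221 145   6  35  87] [0.0653 0.1203 0.0246] [0.1403 0.1296 0.0322] [0.1017 0.1252 0.0286]
[217 181   9  99 395] [-0.1405  0.12    0.0231] [0.0619 0.1318 0.0343] [-0.0508  0.1253  0.0287]
[170 255  23  14 319] [-0.1195  0.1827  0.0113] [-0.0924  0.2283  0.0227] [-0.1062  0.2051  0.0186]
```

View pics/t4.png

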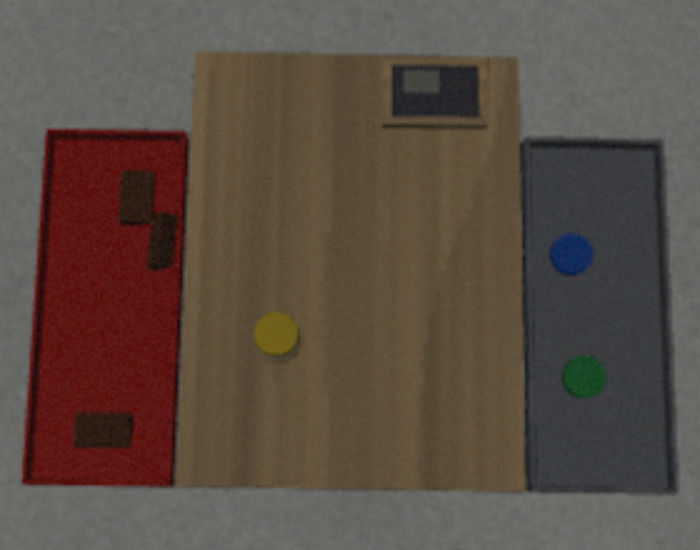

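The top view shows all three offcuts inside the red tray, at crop pixels (137,197), (162,241) and (104,430). B rests on edge about 40 mm off the tray's centre line, inside the ±56 mm limit, and its highest point is 37 mm or lower, so its middle is below 32 mm. The pot, print and caps have not moved, and the arm is clear.

```bash
python3 -c "
from h import *
print(arm.sign_off())"
```

```text
the job is handed in; nothing more can be done
None
```

I swept all three offcuts into the red tray and handed the job in at about 20 s; the last picture shows the pot, print and both caps where they started, but no verdict came back.

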